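Catch and close the exposure unit's lid

TASK

Close the lid of the little exposure unit without letting it slam on the glass: with a finger, gently tip the standing lid forward from behind until it starts to fall by itself and let it go, then catch it on the outside of a finger while it is still well open and lower it gently until it is fully shut, and move clear. Only push and support the lid, do not pinch it; leave the print frame lying on the glass and everything else on the table as they are.

Things in the scene. Friction and masses are not known exactly. Their poses are not given: they have to be found in the camera images.
- unit: The exposure unit: a fixed grey box 170 mm deep (its x), 260 mm wide (its y), 85 mm high to its rim, with a glass bed 15 mm below the rim. The origin is the centre of its underside, on the table; its own +x points from its front (robot side) to its back, where the lid is hinged. It stands within 0.35 rad of straight ahead.
- lid (a joint): Angle of the lid, rad: 0 shut (level on the rim), 1.57 upright, 1.85 its stop, leaning back. Starts at rest at 1.45 to 1.66. Slow, slightly stiff damped hinge: between about 1.38 and 1.68 it stays where it is put; pushed forward past about 1.3 it falls by itself, hesitantly at first, taking some 2.5 to 4 s from 1.2 to shut, and bangs if nobody catches it.
- lid_hinge (a point): The middle of the hinge line, along the back rim: 85 mm behind the unit's centre, 85.5 mm above the table.
- lid_edge (a point): Middle of the lid's free (front) edge, on its underside (which looks to the robot when upright), 200 mm from the hinge. The lid is a flat plate 200 mm long, 260 wide, 10 thick, about 0.45 kg. Own x points to the hinge, z out of its outer face. Shut, it overhangs the box's front by 30 mm: a lip under which a finger in front of the box can support it.
- frame: A small wooden print frame, 110 x 160 mm, 10 mm high, lying loose on the glass. Origin: centre of its underside.
- tub: Bystander: ink tub, 70 mm across, 75 mm high, beside the unit. Origin: centre of its underside.
- pot: Bystander: small ink pot, 56 mm across, 60 mm high, beside the unit. Origin: centre of its underside.
- tape: Bystander: roll of tape lying flat, 80 mm across, 25 mm high, off the unit's front corner. Origin: centre of its underside.
- squeegee: Bystander: squeegee, 130 mm long, 24 mm wide, 68 mm high, standing on its wooden grip beside the unit. Origin: centre of its underside.
- mug: Bystander: mug, 76 mm across, 90 mm high. Origin: centre of its underside.
- bottle: Bystander: bottle, 64 mm across, 170 mm high. Origin: centre of its underside.
- spatula: Bystander: spatula lying on the table. Origin: about its middle.

How it is judged (in metres and radians):
On the way, in this order (a step that is already met when the one before it is completed fails the run):
1. the lid, tipped past its balance, falls by itself: below 1.4 rad, moving shut, no finger touching it (value of joint lid between 0.3 and 1.4 rad and velocity of joint lid below -0.03 rad/s and contact force between the fingers and lid below 0.02 N), for 0.1 s.
2. the lid is caught on a finger, between 1.25 and 0.2 rad open, and slowed below 0.4 rad/s (contact force between the fingers and lid above 0.2 N and value of joint lid between 0.2 and 1.25 rad and velocity of joint lid above -0.4 rad/s), for 0.2 s.
At the end, for the whole second after the job is handed in: The lid is fully shut (joint below 0.02 rad) and still, and the print frame lies within 10 mm of where it was (value of joint lid below 0.02 rad and velocity of joint lid between -0.02 and 0.02 rad/s and distance of frame from where it was at the start of the episode below 0.01 m); the robot touches nothing.
It fails at once if the lid slams: faster than 0.4 rad/s shutting in the last 0.1 rad (value of joint lid below 0.1 rad and velocity of joint lid below -0.4 rad/s).
It fails at once if the lid is pinched or struck hard: more than 36 N from the fingers (contact force between the fingers and lid above 36 N).
It fails at once if the print frame is moved by more than 10 mm or lifted (distance of frame from where it was at the start of the episode above 0.01 m).
It fails at once if something else on the table is disturbed (moved more than 15 mm) (distance of any of tub, pot, tape, squeegee, mug, bottle, spatula from where it was at the start of the episode above 0.015 m).
It also fails if it takes over 48 s, if anything falls off the work surface, if the arm or the gripper's body presses on something with over 40 N, if the wrist force passes 120 N, or if a joint passes its speed limit or range.

ROBOT

A 6-joint arm with a two-finger parallel gripper is mounted at the origin on the work surface. World frame = base frame: x ahead of the robot, y to its left, z up, the work surface at z = 0. Lengths are in mm, angles in rad, forces in N, time in s.
With the tool pointing down it reaches from about 350 to 975 mm from the base axis. Payload 7.1 kg.
Tool frame: the origin (TCP) lies at the very end of the fingers, on their centre line; the grasp point (between the pads) lies 19 mm behind it; z points along the fingers, y is the direction in which the jaws open and shut (so a half turn about z gives the same grasp; the last joint's range is limited). The gripper opens to 88 mm and grips with 3 to 60 N. Pads are 20 mm wide; open, the fingers measure 115 mm over their backs; the gripper's body (75 mm by 178 mm) begins 61 mm behind the grasp point.
Start: joints at [1.29, 0.423, 1.63, -0, 1.089, -0.019], TCP at [161.731, 603.695, 222.675] pointing down, gripper open.
Joint ranges: [-3, 3], [-0.9, 2.11], [0.09, 2.58], [-1.31, 4.45], [0.11, 2.69], [-2.54, 2.54]. Speed limits (rad/s): [2.39, 2.39, 3.01, 3.14, 3.14, 3.14].

INTERFACE

Orientations are given as a rotation vector (axis times angle).
In Python, from workcell import readout, imaging, close_job gives the robot as it stands.
- The arm moves only by the tool carry_out, never from a script. Its argument "rows" is a list of rows, each a list of 3 entries, a list of its own where there are three numbers: the shift along the tool's x, y, z in m, then the turn, a rotation vector about the tool's x, y, z in rad, then the closure, from 0 (fully open) to 1 (shut). In form: [[[dx, dy, dz], [wx, wy, wz], hand], ...]. A call has 1 to 12 rows; each row shifts and turns the commanded pose from where the row before left it, along the tool's axes as they then stand; what a row does not reach is not made up. A row lasts 1/12 s, in which the tool goes at most 41.7 mm and 7.16 degrees, less where a joint would pass 70% of its speed; a pose out of reach is approached as far as the arm can. A call with a gripper value outside its range is refused whole. The fingers move at their own pace and stop on an object; the grip force is fixed at half the most. Time passes only in rows, so rows that do not move let the fingers close. It gives the time, the measured TCP pose, the force and the opening at its end, in the units of the state.
- readout.get_obs(): the state, without advancing time (a new reading comes with each control period).
- imaging.get_image(name): name is "scene" or "top" or "wrist"; returns the picture (420x560x3 uint8, red, green, blue); there is no depth.
- imaging.camera_params(name): a dict with "fx", "fy", "cx", "cy" (pixels), "rvec" (rotation vector, rad) and "tvec" (3), from world to camera coordinates, as OpenCV has them; the wrist camera has in their place "T_tool_cam" (4x4, takes a point from camera to tool coordinates, whose origin is the TCP and whose axes are the flange's). Camera axes: x right, y down, z forward; pixel columns grow to the right and rows downward; lengths in mm; the calibration is good to about 2 mm. A picture is of the moment at which its call begins: read the wrist's pose just before it. camera_params takes no time and is no camera call.
- close_job(): hands the job in, once; it reports no verdict.
The state is a dict: "t": time; "qpos": joint angles; "qvel": joint speeds; "joint_torque": joint torques, N m; "ee_pos": TCP position; "orientation": TCP orientation; "ft_force": force on the tool from outside, world axes, zero at the start; "moment": the same for the moment, N m; "width": finger opening in mm.
Only numpy, scipy, OpenCV 4.12 (cv2) and the standard library are available. Lean on these libraries where they do the work, as an engineer would, in place of code of your own. Each camera call takes 0.05 s, during which the arm holds its last target.

## Working session

There is one attempt and no reset: what is moved stays moved. The work goes in short steps, Python scripts to look and compute and a tool call to move; the robot and the scene stay as the last step left them, time stands still between calls to the robot, and variables do not carry over. Pictures are saved under pics/ and viewed, and the job is handed in when it is done.

Besides the shell and the picture viewer there is one more tool, called after "Call:" as name(argument=value, ...), one argument or row to a line, values as JSON. carry_out: Moves the arm, as the interface text tells. Its arguments: {"type":"object","properties":{"rows":{"type":"array","items":{"type":"array"}}},"required":["rows"]}

```bash
mkdir -p pics; ls
python3 - <<'E'
from workcell import readout, imaging
import cv2
print(readout.get_obs())
for n in ["scene","top","wrist"]:
    im=imaging.get_image(n); cv2.imwrite(f"pics/{n}0.png",im[:,:,::-1])
    print(n,imaging.camera_params(n))
E
```

```text
pics
{'t': 0.0, 'qpos': array([ 1.29001909e+00,  4.23862316e-01,  1.63071204e+00, -1.66689187e-06,
        1.08857611e+00, -1.89970418e-02]), 'qvel': array([ 9.44860218e-04, -8.02510163e-04, -1.60374078e-05,  1.42429205e-03,
        2.66440559e-04, -7.28187887e-06]), 'joint_torque': array([ 4.23297352e-04, -5.44605911e+01, -2.73671061e+01,  6.43715914e-02,
        2.26020796e-02, -1.31044494e-04]), 'ee_pos': array([161.56685607, 603.16842117, 221.87962663]), 'orientation': array([-4.09998741e-01, -3.11448988e+00,  2.41973752e-03]), 'ft_force': array([-0.04540615,  0.30051279,  0.58461731]), 'moment': array([0.02970585, 0.02085687, 0.04875906]), 'width': 87.55890121456319}
scene {'fx': 401.0106285913062, 'fy': 401.0106285913062, 'cx': 276.41123110444033, 'cy': 207.9304840400393, 'rvec': array([ 0.54247672,  2.87156365, -0.82742093]), 'tvec': array([ 540.70568541, -158.95683295, 1164.85945791])}
top {'fx': 510.22831643154785, 'fy': 510.22831643154785, 'cx': 290.4905476560888, 'cy': 211.25423443481827, 'rvec': array([ 2.12074638, -2.17994354,  0.08839758]), 'tvec': array([  85.77616652,  604.80893264, 1225.6585296 ])}
wrist {'fx': 311.55362165612877, 'fy': 311.55362165612877, 'cx': 282.6969029761162, 'cy': 212.91798426163012, 'T_tool_cam': array([[ 7.64992896e-05, -9.70094813e-01, -2.42726284e-01,
         6.61066861e+01],
       [ 9.99999666e-01,  2.71731245e-04, -7.70851036e-04,
        -9.61374881e-01],
       [ 8.13754907e-04, -2.42726143e-01,  9.70094509e-01,
        -1.63032233e+02],
       [ 0.00000000e+00,  0.00000000e+00,  0.00000000e+00,
         1.00000000e+00]])}
```

View pics/scene0.png

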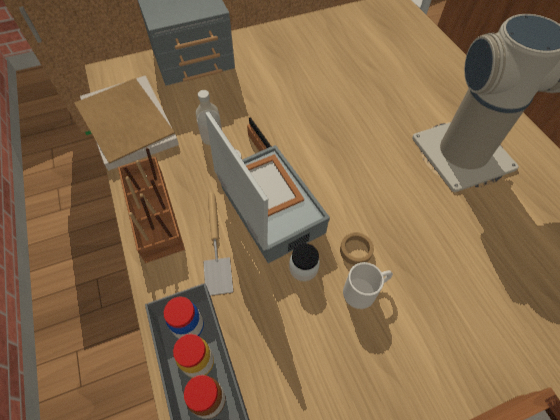

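View pics/top0.png

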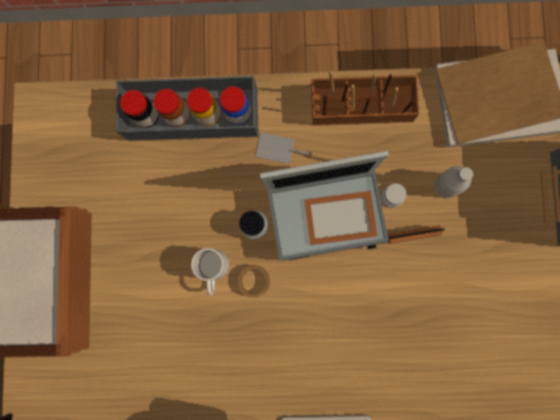

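Run:
```python
import cv2
im=cv2.imread("pics/top0.png")
cv2.imwrite("pics/top0c.png",cv2.resize(im[80:330,130:430],None,fx=2.6,fy=2.4,interpolation=cv2.INTER_CUBIC))
```

```text
(no output)
```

View pics/top0c.png

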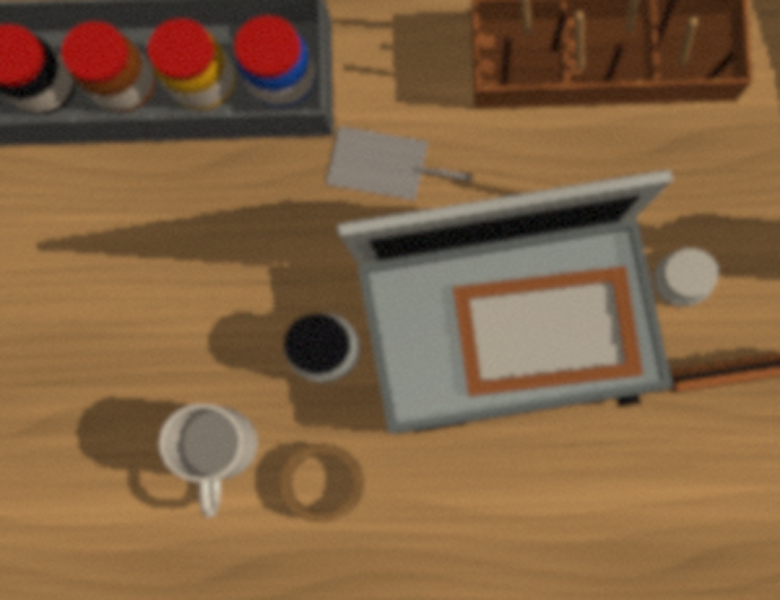

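The top view has the robot at the bottom. The unit's front rim corners sit at about (281,259) and (388,242), and the upright lid's edge runs from about (261,175) to (387,153). Next I'll enlarge both views for a pose fit.

Run:
```python
import cv2
im=cv2.imread("pics/top0.png")
cv2.imwrite("pics/a.png",cv2.resize(im[140:270,250:400],None,fx=5,fy=4.6,interpolation=cv2.INTER_CUBIC))
im=cv2.imread("pics/scene0.png")
cv2.imwrite("pics/b.png",cv2.resize(im[100:270,190:350],None,fx=5,fy=3.5,interpolation=cv2.INTER_CUBIC))
```

```text
(no output)
```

View pics/a.png

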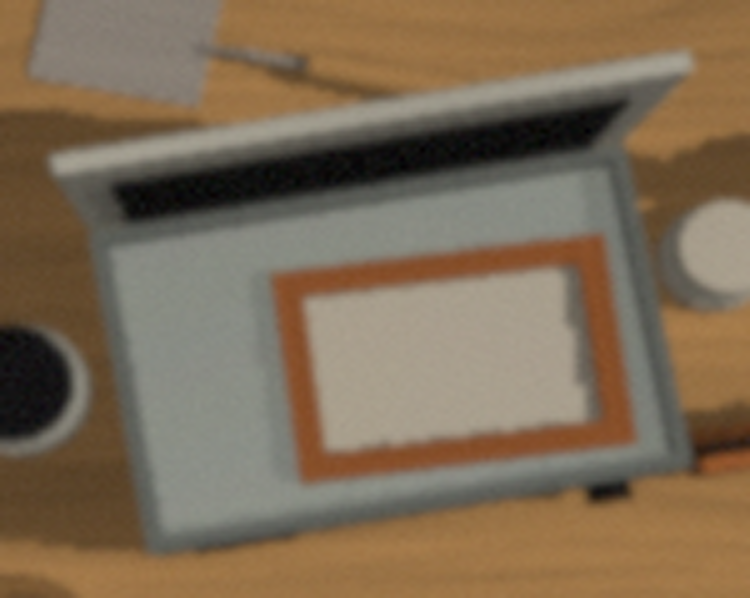

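View pics/b.png

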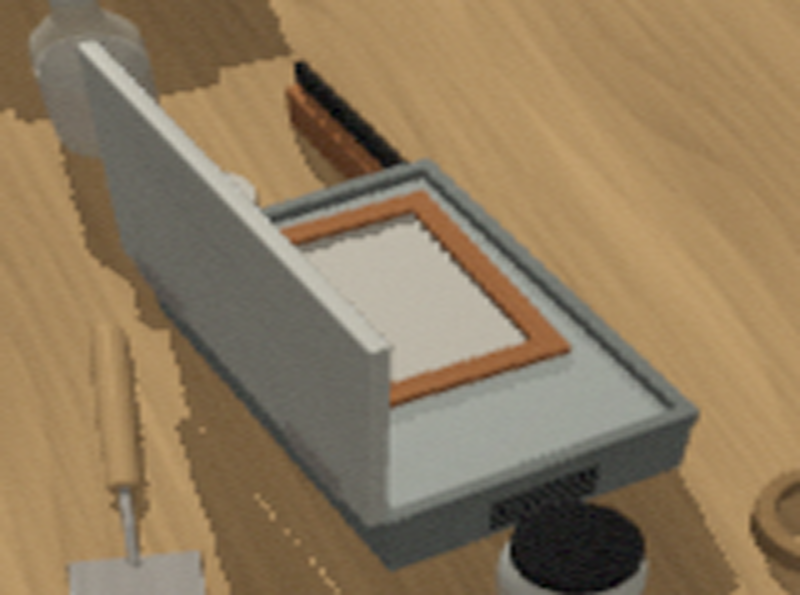

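```bash
cat > geo.py <<'E'
import numpy as np, cv2
from workcell import readout, imaging
from scipy.optimize import least_squares
from scipy.spatial.transform import Rotation as R
P={n:imaging.camera_params(n) for n in ("top","scene")}
def proj(n,X):
    p=P[n];K=np.array([[p['fx'],0,p['cx']],[0,p['fy'],p['cy']],[0,0,1]])
    return cv2.projectPoints(np.float64(X).reshape(-1,3),p['rvec'],p['tvec'],K,None)[0][:,0]
def lidp(u,y,t,a): # u from hinge, t outwards thickness; unit frame
    return [85-u*np.cos(a)+t*np.sin(a), y, 85.5+u*np.sin(a)+t*np.cos(a)]
def toW(q,X):
    c,s=np.cos(q[2]),np.sin(q[2]); X=np.atleast_2d(X)
    return np.c_[q[0]+c*X[:,0]-s*X[:,1], q[1]+s*X[:,0]+c*X[:,1], X[:,2]]
def ray(n,uv,z):
    p=P[n];Rm=cv2.Rodrigues(p['rvec'])[0];c=-Rm.T@p['tvec']
    d=Rm.T@np.array([(uv[0]-p['cx'])/p['fx'],(uv[1]-p['cy'])/p['fy'],1]);return c+d*(z-c[2])/d[2]
E
cat > fit.py <<'E'
from geo import *
A=lambda x,y:(250+x/5,140+y/4.6); B=lambda x,y:(190+x/5,100+y/3.5)
obs=[("top",A(148,552),(-85,130,85)),("top",A(692,470),(-85,-130,85)),
("top",A(53,174),("l",200,130,0)),("top",A(692,68),("l",200,-130,0)),("top",A(50,158),("l",200,130,10)),("top",A(690,52),("l",200,-130,10)),
("scene",B(696,412),(-85,130,85)),("scene",B(427,162),(-85,-130,85)),("scene",B(395,569),(85,130,0)),
("scene",B(372,354),("l",200,130,10)),("scene",B(390,348),("l",200,130,0)),("scene",B(80,48),("l",200,-130,10)),("scene",B(100,42),("l",200,-130,0))]
def pt(q,x): return lidp(*x[1:],q[3]) if x[0]=="l" else x
def f(q): return np.concatenate([(proj(n,toW(q,pt(q,x)))[0]-uv) for n,uv,x in obs])
r=least_squares(f,[600,-50,0.1,1.55],loss='soft_l1')
print(r.x, f(r.x).reshape(-1,2).round(1).tolist())
q=r.x
for nm,n,uv,z in [("pot/tub",'top',(252,223),70),("white",'top',(394,195),60),("mug","top",(209,263),90),("tape","top",(250,280),25),("sq1","top",(372,243),68),("sq2","top",(442,235),68),("spat","top",(275,149),3),("spat2","top",(310,154),10),("bot","top",(462,175),170)]:
    w=ray(n,uv,z); c,s=np.cos(q[2]),np.sin(q[2]);d=w[:2]-q[:2]
    print(nm,w.round(0),"unit frame",round(c*d[0]+s*d[1]),round(-s*d[0]+c*d[1]))
E
python3 fit.py
```

```text
[ 5.87154921e+02 -1.84908710e+01  1.46432487e-01  1.53476107e+00] [[-0.6, 1.2], [-0.1, -0.1], [-0.7, 1.3], [0.2, 1.5], [-0.9, -0.1], [-0.3, 0.1], [0.3, -0.4], [-0.3, -1.7], [-1.5, 2.4], [-1.0, 0.2], [0.2, -0.3], [-1.5, -1.2], [-1.1, -1.0]]
pot/tub [577. 161.  70.] unit frame 17 179
white [ 636. -183.   60.] unit frame 25 -169
mug [484. 262.  90.] unit frame -61 292
tape [441. 173.  25.] unit frame -117 211
sq1 [ 522. -124.   68.] unit frame -80 -94
sq2 [ 536. -290.   68.] unit frame -90 -261
spat [773. 106.   3.] unit frame 202 96
spat2 [755.  16.  10.] unit frame 171 10
bot [ 661. -314.  170.] unit frame 30 -303
```

```bash
cat > h.py <<'E'
from geo import *
Q=[587.2,-18.5,0.1464]
def goalR(p): # p: forward tilt of fingers; 0 = down
    return R.from_euler('z',Q[2])*R.from_matrix([[-1,0,0],[0,1,0],[0,0,-1.]])*R.from_rotvec([0,-p,0])
def U(w): 
    d=np.array(w)-[Q[0],Q[1],0];return R.from_euler('z',-Q[2]).apply(d)
def state():
    o=readout.get_obs();Rt=R.from_rotvec(o['orientation'])
    e=(goalR(0).inv()*Rt).as_rotvec()
    print("t %.2f U"%o['t'],U(o['ee_pos']).round(1),"rot(vs down)",e.round(3),"F",R.from_euler('z',-Q[2]).apply(o['ft_force']).round(2),"w",round(o['width'],1),"q",o['qpos'].round(3),"W",o['ee_pos'].round(1))
    return o
def to(target,p=0):
    o=readout.get_obs();Rt=R.from_rotvec(o['orientation']);tw=toW(Q,target)[0]
    G=goalR(p)
    print("turn",(Rt.inv()*G).as_rotvec().round(3),"shift in cur axes",Rt.inv().apply(tw-o['ee_pos']).round(1),"in goal axes",G.inv().apply(tw-o['ee_pos']).round(1))
E
python3 - <<'E'
from h import *
state(); to([150,0,345])
E
```

```text
t 0.15 U [-330.3  677.2  222.1] rot(vs down) [0.001 0.    0.408] F [-0.56  0.06 -0.48] w 87.9 q [ 1.29   0.424  1.63  -0.     1.089 -0.019] W [161.6 603.3 222.1]
turn [-0.001 -0.    -0.408] shift in cur axes [-709.7 -431.1 -122.4] in goal axes [-480.3 -677.2 -122.9]
```

View pics/wrist0.png

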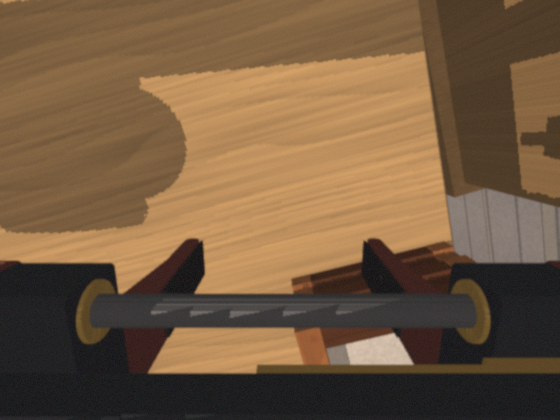

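Call:
carry_out(
  rows=[
    [[0, 0, -0.031], [0, 0, -0.102], 1],
    [[0, 0, -0.031], [0, 0, -0.102], 1],
    [[0, 0, -0.031], [0, 0, -0.102], 1],
    [[0, 0, -0.031], [0, 0, -0.102], 1],
    [[-0.023, -0.033, 0], [0, 0, 0], 1],
    [[-0.023, -0.033, 0], [0, 0, 0], 1],
    [[-0.023, -0.033, 0], [0, 0, 0], 1],
    [[-0.023, -0.033, 0], [0, 0, 0], 1],
    [[-0.023, -0.033, 0], [0, 0, 0], 1],
    [[-0.023, -0.033, 0], [0, 0, 0], 1],
    [[-0.023, -0.033, 0], [0, 0, 0], 1],
    [[-0.023, -0.033, 0], [0, 0, 0], 1],
  ],
)

```text
t: 1.15
ee_pos: [383.1, 367.6, 346.7]
orientation: [0.23, -3.133, 0.0]
ft_force: [1.1, 2.0, -0.5]
width: 11.1
```

Run:
```python
from h import *
state(); to([150,0,345])
```

```text
t 1.15 U [-145.6  411.7  346.7] rot(vs down) [0. 0. 0.] F [ 1.42  1.79 -0.46] w 11.1 q [ 0.742  0.157  1.702 -0.     1.282 -0.975] W [383.1 367.6 346.7]
turn [-0. -0. -0.] shift in cur axes [-295.6 -411.7    1.7] in goal axes [-295.6 -411.7    1.7]
```

Call:
carry_out(
  rows=[
    [[-0.024, -0.033, 0], [0, 0, 0], 1],
    [[-0.024, -0.033, 0], [0, 0, 0], 1],
    [[-0.024, -0.033, 0], [0, 0, 0], 1],
    [[-0.024, -0.033, 0], [0, 0, 0], 1],
    [[-0.024, -0.033, 0], [0, 0, 0], 1],
    [[-0.024, -0.033, 0], [0, 0, 0], 1],
    [[-0.024, -0.033, 0], [0, 0, 0], 1],
    [[-0.024, -0.033, 0], [0, 0, 0], 1],
    [[-0.024, -0.033, 0], [0, 0, 0], 1],
    [[-0.024, -0.033, 0], [0, 0, 0], 1],
    [[-0.024, -0.033, 0], [0, 0, 0], 1],
    [[-0.024, -0.033, 0], [0, 0, 0], 1],
  ],
)

```text
t: 2.15
ee_pos: [725.8, 17.7, 346.2]
orientation: [0.229, -3.133, -0.0]
ft_force: [0.7, 1.5, 0.5]
width: 0.1
```

Run:
```python
from h import *
state(); to([150,0,260])
im=imaging.get_image("scene"); cv2.imwrite("pics/s1.png",im[:,:,::-1])
```

```text
t 2.15 U [142.4  15.6 346.2] rot(vs down) [-0.     0.001  0.   ] F [0.96 1.41 0.54] w 0.1 q [ 0.008  0.481  1.254  0.     1.407 -1.709] W [725.8  17.7 346.2]
turn [ 0.    -0.001 -0.   ] shift in cur axes [ -7.7 -15.6  86.2] in goal axes [ -7.6 -15.6  86.2]
```

View pics/s1.png

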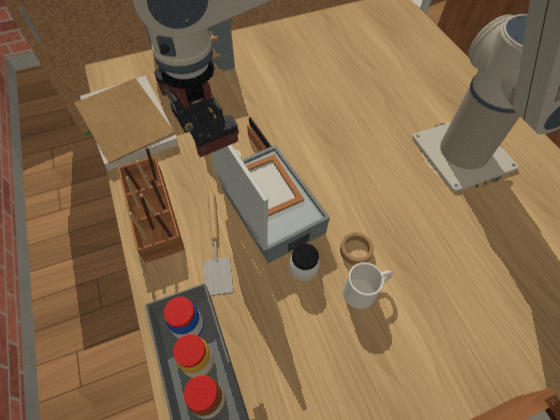

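Run:
```python
import numpy as np
D=[(.424,1.63,624.55,222.1),(.157,1.702,530.9,346.7),(.481,1.254,726,346.2)]
A=[];b=[]
for q2,q3,r,z in D:
    A.append([1,np.sin(q2),np.sin(q2+q3),0,np.cos(q2+q3)*0]);b.append(r)
    A.append([0,np.cos(q2),np.cos(q2+q3),1,0]);b.append(z)
A=np.array(A)[:,:4]
x,res,_,_=np.linalg.lstsq(A,b,rcond=None);print(x,A@x-b)
a,L1,L2,h=x
for Lt in (200,250,300,350):
  for nm,r,z,p in [("catch",524,182,.785),("end",470,55,.785),("end",450,40,.785),("end60",470,60,.6),("end60",470,60,1.0)]:
    wr=r-Lt*np.sin(p)-a; wz=z+Lt*np.cos(p)-h-Lt
    wz=z+Lt*np.cos(p)-(h+Lt)
    d2=wr**2+wz**2; c=(d2-L1**2-L2**2)/(2*L1*L2)
    q3=np.arccos(c); q2=np.arctan2(wr,wz)-np.arctan2(L2*np.sin(q3),L1+L2*np.cos(q3))
    q5=np.pi-p-q2-q3
    print(Lt,nm,p,round(q2,2),round(q3,2),round(q5,2))
```

```text
[-24.59871721 564.73059494 485.1357931  -71.8546853 ] [ 12.77990886  -4.63368349  -2.07295734   1.33980954 -10.70695152
   3.29387395]
200 catch 0.785 0.15 2.26 -0.06
200 end 0.785 0.36 2.46 -0.46
200 end 0.785 0.39 2.5 -0.53
200 end60 0.6 0.32 2.39 -0.16
200 end60 1.0 0.42 2.52 -0.8
250 catch 0.785 0.12 2.35 -0.11
250 end 0.785 0.37 2.54 -0.55
250 end 0.785 0.41 2.58 -0.63
250 end60 0.6 0.31 2.45 -0.22
250 end60 1.0 0.48 2.61 -0.95
300 catch 0.785 0.1 2.43 -0.17
300 end 0.785 0.4 2.61 -0.66
300 end 0.785 0.45 2.66 -0.75
300 end60 0.6 0.3 2.51 -0.27
300 end60 1.0 0.57 2.7 -1.13
350 catch 0.785 0.08 2.51 -0.23
350 end 0.785 0.45 2.69 -0.78
350 end 0.785 0.51 2.73 -0.89
350 end60 0.6 0.3 2.57 -0.33
350 end60 1.0 0.72 2.78 -1.36
```

Run:
```python
import numpy as np
D=[(.424,1.630,624.4,222.1),(.157,1.702,530.8,346.7),(.481,1.254,725.9,346.2)]
for use_a in (0,1):
  A=[];b=[]
  for q2,q3,r,z in D:
    s=q2+q3
    A.append([np.sin(q2),np.sin(s),np.cos(s),0,1]);b.append(r)
    A.append([np.cos(q2),np.cos(s),-np.sin(s),1,0]);b.append(z)
  A=np.array(A)[:,:5 if use_a else 4]
  x,res,rk,sv=np.linalg.lstsq(A,b,rcond=None);print(x.round(1),(A@x-b).round(1),sv.round(3))
```

```text
[562.  485.2  78.6   4.8] [ 0. -0. -0. -0.  0.  0.] [2.956 1.784 0.24  0.14 ]
[5.619e+02 4.850e+02 7.870e+01 4.900e+00 3.000e-01] [ 0.  0. -0. -0.  0.  0.] [2.987 2.444 0.241 0.161 0.133]
```

```bash
cat > kin.py <<'E'
import numpy as np
L1,B,C,k=562,485.2,78.6,4.8
L2=np.hypot(B,C);off=np.arctan2(C,B)
def ik(r,z,p,Lt):
    wr=r-Lt*np.sin(p); wz=z+Lt*np.cos(p)-(k+Lt)
    c=(wr**2+wz**2-L1**2-L2**2)/(2*L1*L2)
    if abs(c)>1:return None
    q3e=np.arccos(c); q2=np.arctan2(wr,wz)-np.arctan2(L2*np.sin(q3e),L1+L2*np.cos(q3e))
    q3=q3e-off
    return q2,q3,np.pi-p-q2-q3
if __name__=="__main__":
  for Lt in (200,260,320,380):
    for r,z in [(530,185),(500,130),(485,80),(475,60),(465,50)]:
      ok=[p for p in np.arange(-.3,1,.02) if (s:=ik(r,z,p,Lt)) and s[2]>.13 and s[1]<2.56 and s[0]>-.88]
      print(Lt,r,z,"pmax",round(max(ok),2) if ok else None, np.round(ik(r,z,max(ok),Lt),2) if ok else '')
E
python3 kin.py
```

```text
200 530 185 pmax 0.62 [0.24 2.13 0.15]
200 500 130 pmax 0.5 [0.31 2.18 0.15]
200 485 80 pmax 0.4 [0.41 2.19 0.14]
200 475 60 pmax 0.36 [0.45 2.2  0.14]
200 465 50 pmax 0.32 [0.46 2.21 0.15]
260 530 185 pmax 0.58 [0.21 2.19 0.16]
260 500 130 pmax 0.48 [0.3  2.23 0.13]
260 485 80 pmax 0.38 [0.4  2.23 0.13]
260 475 60 pmax 0.32 [0.44 2.22 0.16]
260 465 50 pmax 0.3 [0.46 2.23 0.15]
320 530 185 pmax 0.56 [0.19 2.25 0.14]
320 500 130 pmax 0.44 [0.28 2.26 0.16]
320 485 80 pmax 0.34 [0.39 2.25 0.16]
320 475 60 pmax 0.3 [0.43 2.25 0.16]
320 465 50 pmax 0.28 [0.45 2.26 0.15]
380 530 185 pmax 0.54 [0.17 2.3  0.13]
380 500 130 pmax 0.42 [0.27 2.3  0.15]
380 485 80 pmax 0.32 [0.38 2.28 0.17]
380 475 60 pmax 0.3 [0.43 2.29 0.13]
380 465 50 pmax 0.26 [0.44 2.28 0.16]
```

Call:
carry_out(
  rows=[
    [[0, 0, 0.03], [0, 0, 0], 1],
    [[0, 0, 0.03], [0, 0, 0], 1],
    [[0, 0, 0.03], [0, 0, 0], 1],
    [[0.01, 0, 0], [0, 0, 0], 1],
    [[0.01, 0, 0], [0, 0, 0], 1],
    [[0.01, 0, 0], [0, 0, 0], 1],
    [[0, 0, 0], [0, 0, 0], 1],
    [[0, 0, 0], [0, 0, 0], 1],
  ],
)

```text
t: 2.87
ee_pos: [695.1, 15.2, 256.7]
orientation: [0.229, -3.133, -0.0]
ft_force: [0.1, 0.6, 0.6]
width: 0.4
```

Run:
```python
from h import *
state()
im=imaging.get_image("scene"); cv2.imwrite("pics/s2.png",cv2.resize(im[40:270,130:350,::-1],None,fx=3,fy=2.6,interpolation=cv2.INTER_CUBIC))
```

```text
t 2.87 U [111.6  17.6 256.7] rot(vs down) [-0.  0.  0.] F [0.19 0.59 0.63] w 0.4 q [ 0.005  0.495  1.431  0.     1.215 -1.712] W [695.1  15.2 256.7]
```

View pics/s2.png

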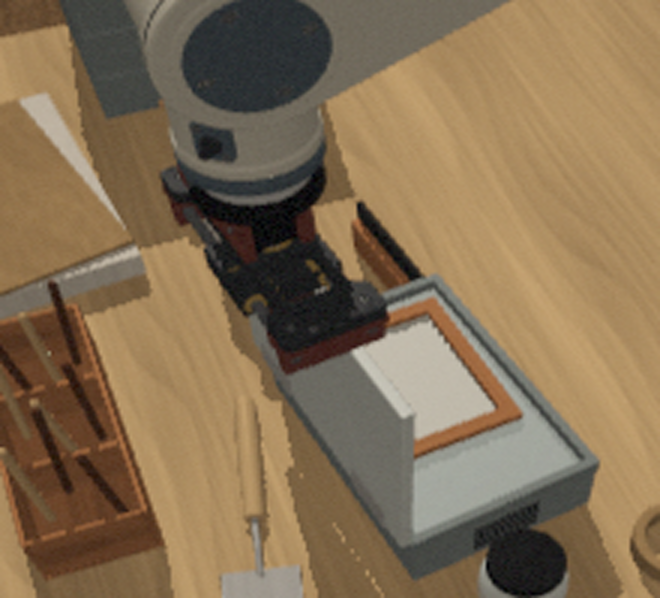

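Run:
```python
from h import *
o=state()
for dx in (-10,10,-37,37):
  for z in (0,-80): 
    p=R.from_rotvec(o['orientation']).apply([dx,0,z])+o['ee_pos']
    u=proj("scene",p)[0]; print(dx,z,u.round(1),"crop",(u-[130,40])*[3,2.6])
im=imaging.get_image("top"); cv2.imwrite("pics/t2.png",cv2.resize(im[80:280,230:430,::-1],None,fx=3,fy=3,interpolation=cv2.INTER_CUBIC))
im=imaging.get_image("wrist"); cv2.imwrite("pics/w2.png",im[:,:,::-1])
```

```text
t 2.92 U [112.1  17.5 256.8] rot(vs down) [ 0. -0.  0.] F [ 0.47  0.09 -0.16] w -0.0 q [ 0.005  0.496  1.43   0.     1.215 -1.712] W [695.5  15.2 256.8]
-10 0 [221.6 175.4] crop [274.8023531  352.06385516]
-10 -80 [216.6 149.1] crop [259.86704068 283.70918868]
10 0 [230.6 171.5] crop [301.77376674 341.77059271]
10 -80 [226.5 145. ] crop [289.41776028 272.96468229]
-37 0 [209.3 180.8] crop [237.81778713 366.17849703]
-37 -80 [203.1 154.8] crop [219.28705955 298.46388408]
37 0 [242.5 166.2] crop [337.62587916 328.08813588]
37 -80 [239.5 139.5] crop [328.64283193 258.70262577]
```

View pics/t2.png

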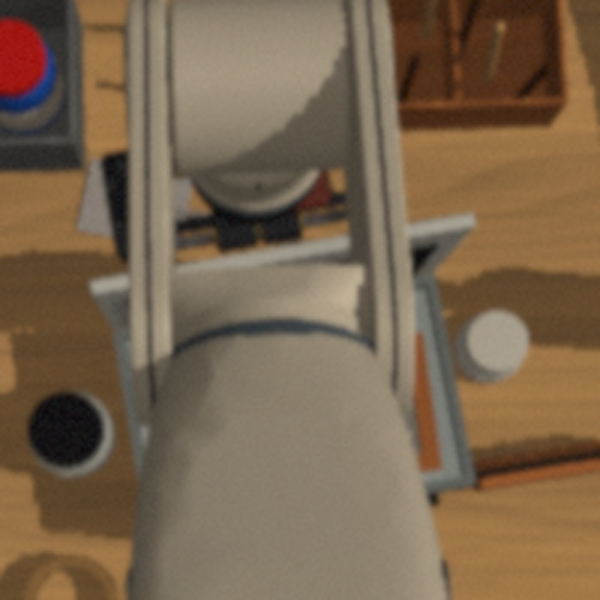

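View pics/w2.png

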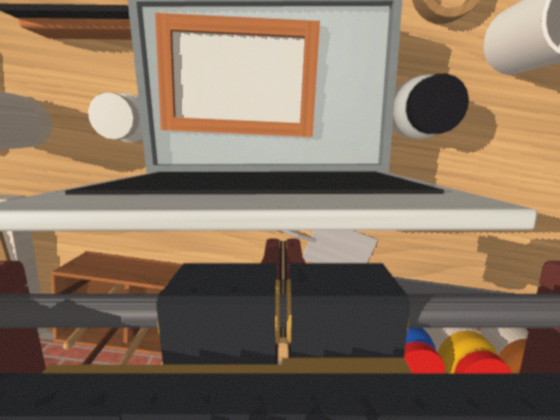

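The wrist view shows the closed fingers at about (283,240), just behind the lid's top edge at v≈213–228. Starting the gentle push.

Call:
carry_out(
  rows=[
    [[0.003, 0, 0], [0, 0, 0], 1],
    [[0.003, 0, 0], [0, 0, 0], 1],
    [[0.003, 0, 0], [0, 0, 0], 1],
    [[0.003, 0, 0], [0, 0, 0], 1],
    [[0.003, 0, 0], [0, 0, 0], 1],
    [[0.003, 0, 0], [0, 0, 0], 1],
    [[0.003, 0, 0], [0, 0, 0], 1],
    [[0.003, 0, 0], [0, 0, 0], 1],
    [[0.003, 0, 0], [0, 0, 0], 1],
    [[0.003, 0, 0], [0, 0, 0], 1],
    [[0.003, 0, 0], [0, 0, 0], 1],
    [[0.003, 0, 0], [0, 0, 0], 1],
  ],
)

```text
t: 4.02
ee_pos: [659.3, 9.8, 256.7]
orientation: [-0.229, 3.133, -0.0]
ft_force: [-0.0, 0.0, -0.2]
width: 0.2
```

```bash
cat > est.py <<'E'
from h import *
import sys
def wproj(o,X):
    p=imaging.camera_params("wrist");T=np.eye(4);T[:3,:3]=R.from_rotvec(o['orientation']).as_matrix();T[:3,3]=o['ee_pos']
    M=np.linalg.inv(T@p['T_tool_cam']);c=np.atleast_2d(X)@M[:3,:3].T+M[:3,3]
    return np.c_[p['fx']*c[:,0]/c[:,2]+p['cx'],p['fy']*c[:,1]/c[:,2]+p['cy']]
def pred(o,angs,cams=("wrist","scene")):
    for a in angs:
        row=[]
        for y in (130,-130):
            for t in (0,10):
                X=toW(Q,lidp(200,y,t,a)); row.append((wproj(o,X)[0] if CAM=="wrist" else proj(CAM,X)[0]).round(0).astype(int).tolist())
        print(CAM,a,row)
def snap(n,name,crop=None,f=1):
    im=imaging.get_image(n)[:,:,::-1]
    if crop: im=im[crop[1]:crop[3],crop[0]:crop[2]]
    cv2.imwrite(f"pics/{name}.png",cv2.resize(im,None,fx=f,fy=f,interpolation=cv2.INTER_CUBIC))
E
python3 - <<'E'
import est; from est import *
o=state(); est.CAM="wrist"; pred(o,[1.55,1.45,1.35,1.25])
snap("wrist","w3")
E
```

```text
t 4.02 U [ 75.4  17.5 256.7] rot(vs down) [ 0. -0.  0.] F [-0.04  0.05 -0.16] w 0.2 q [-0.003  0.44   1.52  -0.     1.182 -1.72 ] W [659.3   9.8 256.7]
wrist 1.55 [[522, 291], [518, 311], [-26, 291], [-22, 310]]
wrist 1.45 [[528, 251], [526, 272], [-34, 251], [-31, 272]]
wrist 1.35 [[530, 208], [530, 229], [-37, 208], [-36, 229]]
wrist 1.25 [[529, 164], [531, 186], [-36, 164], [-37, 186]]
```

View pics/w3.png

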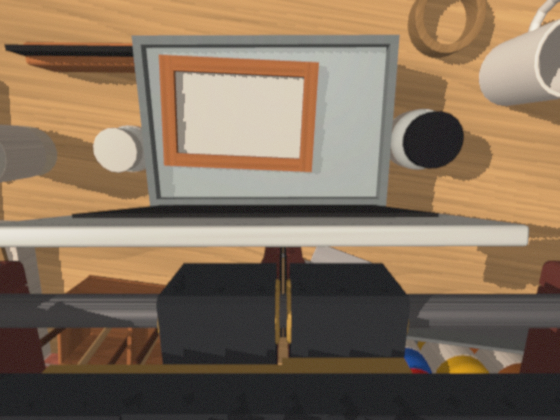

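Call:
carry_out(
  rows=[
    [[0.003, 0, 0], [0, 0, 0], 1],
    [[0.003, 0, 0], [0, 0, 0], 1],
    [[0.003, 0, 0], [0, 0, 0], 1],
    [[0.003, 0, 0], [0, 0, 0], 1],
    [[0.003, 0, 0], [0, 0, 0], 1],
    [[0.003, 0, 0], [0, 0, 0], 1],
    [[0.003, 0, 0], [0, 0, 0], 1],
    [[0.003, 0, 0], [0, 0, 0], 1],
    [[0.003, 0, 0], [0, 0, 0], 1],
    [[-0.014, 0, 0], [0, 0, 0], 1],
    [[-0.01, 0, -0.025], [0, 0, 0], 1],
  ],
)

```text
t: 4.98
ee_pos: [653.8, 9.4, 277.3]
orientation: [0.229, -3.125, -0.001]
ft_force: [0.1, -0.6, -0.5]
width: 0.5
```

Run:
```python
import est; from est import *
o=state(); est.CAM="wrist"; pred(o,[1.35,1.3,1.25,1.2,1.15,1.1])
snap("wrist","w4")
```

```text
t 4.98 U [ 70.   17.9 277.3] rot(vs down) [-0.001  0.009  0.   ] F [-0.03 -0.59 -0.53] w 0.5 q [-0.004  0.417  1.506 -0.     1.227 -1.721] W [653.8   9.4 277.3]
wrist 1.35 [[497, 209], [497, 228], [4, 209], [4, 228]]
wrist 1.3 [[497, 190], [497, 209], [4, 190], [3, 209]]
wrist 1.25 [[496, 171], [497, 190], [5, 171], [4, 190]]
wrist 1.2 [[495, 153], [496, 171], [7, 153], [5, 171]]
wrist 1.15 [[493, 135], [495, 152], [9, 135], [6, 153]]
wrist 1.1 [[490, 118], [493, 135], [13, 118], [9, 135]]
```

View pics/w4.png

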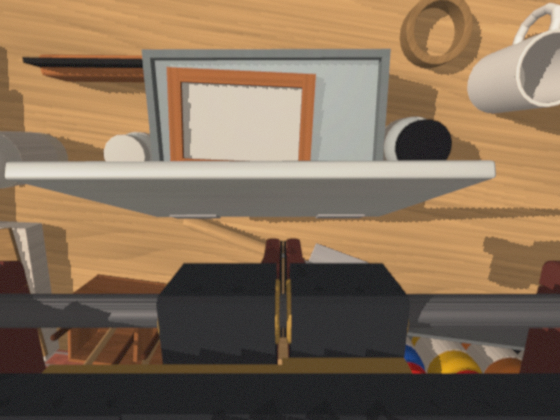

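Call:
carry_out(
  rows=[
    [[0, 0, -0.035], [0, 0, 0], 1],
    [[0.02, 0, -0.01], [0, 0, 0], 1],
  ],
)

```text
t: 5.2
ee_pos: [640.2, 6.8, 330.3]
orientation: [-0.23, 3.127, -0.001]
ft_force: [-1.0, -0.3, 1.0]
width: 0.4
```

Run:
```python
import est; from est import *
o=state(); est.CAM="wrist"; pred(o,[1.25,1.2,1.15,1.1,1.0])
snap("wrist","w5")
```

```text
t 5.20 U [ 56.1  17.3 330.3] rot(vs down) [ 0.001 -0.006 -0.   ] F [-0.99 -0.16  0.97] w 0.4 q [-0.008  0.345  1.491  0.     1.298 -1.726] W [640.2   6.8 330.3]
wrist 1.25 [[444, 182], [445, 196], [75, 182], [74, 196]]
wrist 1.2 [[444, 168], [445, 182], [76, 168], [75, 182]]
wrist 1.15 [[443, 154], [444, 168], [77, 154], [76, 168]]
wrist 1.1 [[441, 141], [443, 154], [79, 141], [77, 154]]
wrist 1.0 [[438, 117], [440, 128], [84, 117], [81, 128]]
```

View pics/w5.png

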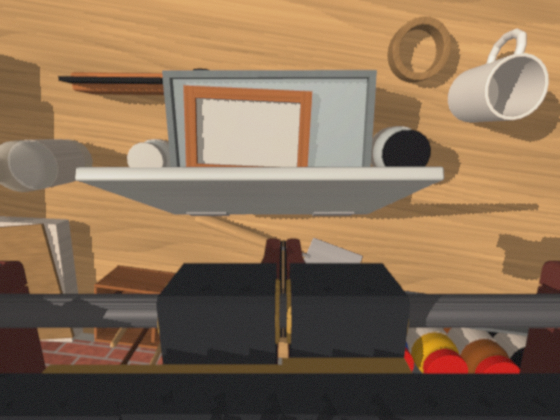

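Call:
carry_out(
  rows=[
    [[0.032, 0, 0], [0, -0.055, 0], 1],
    [[0.032, 0, 0], [0, -0.055, 0], 1],
    [[0.032, 0, 0], [0, -0.055, 0], 1],
    [[0.032, 0, 0], [0, -0.055, 0], 1],
    [[0.004, 0, 0.03], [0, 0, 0], 1],
    [[0.004, 0, 0.03], [0, 0, 0], 1],
  ],
)

```text
t: 5.75
ee_pos: [514.9, -11.7, 257.9]
orientation: [-0.212, 2.908, 0.022]
ft_force: [1.6, -0.2, 0.7]
width: 0.6
```

Run:
```python
import est; from est import *
o=state(); est.CAM="scene"; pred(o,[1.2,1.1,1.,.9,.8]);to([-62,18,200],.22)
snap("scene","s6",(130,60,350,270),3)
```

```text
t 5.75 U [-70.6  17.3 257.9] rot(vs down) [ 0.002 -0.227  0.001] F [ 1.57 -0.48  0.66] w 0.6 q [-0.074  0.119  1.981  0.065  0.82  -1.83 ] W [514.9 -11.7 257.9]
scene 1.2 [[298, 189], [294, 190], [237, 105], [233, 105]]
scene 1.1 [[306, 187], [302, 188], [244, 105], [241, 105]]
scene 1.0 [[313, 187], [310, 187], [251, 105], [248, 105]]
scene 0.9 [[319, 187], [316, 187], [258, 107], [255, 106]]
scene 0.8 [[325, 188], [322, 187], [264, 109], [261, 108]]
turn [-0.002  0.007 -0.001] shift in cur axes [ 4.7  0.8 58.3] in goal axes [ 4.3  0.7 58.4]
```

View pics/s6.png

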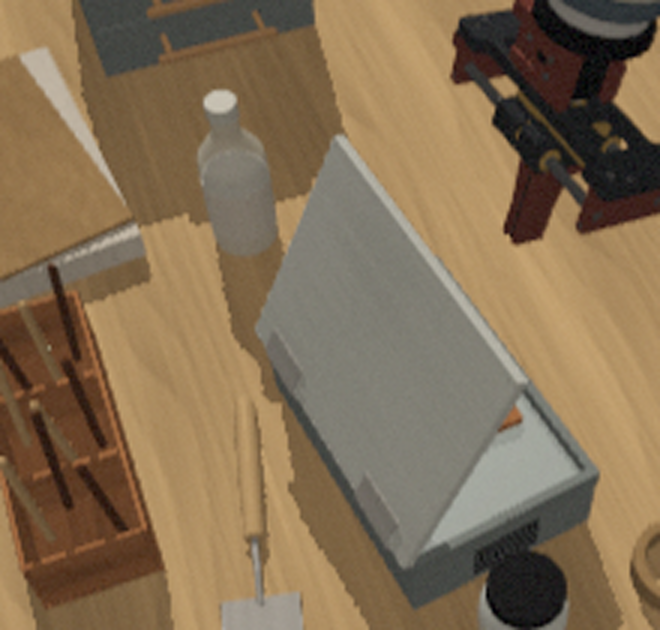

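Call:
carry_out(
  rows=[
    [[0.0, 0, 0.028], [0, 0, 0], 1],
    [[0.0, 0, 0.028], [0, 0, 0], 1],
    [[0, 0, 0], [0, 0, 0], 1],
    [[0, 0, 0], [0, 0, 0], 1],
    [[0, 0, 0], [0, 0, 0], 1],
  ],
)

```text
t: 6.22
ee_pos: [528.6, -9.5, 202.2]
orientation: [-0.214, 2.914, 0.024]
ft_force: [0.3, -0.4, 0.5]
width: 0.7
```

Run:
```python
import est; from est import *
o=state(); est.CAM="scene"; pred(o,[1.1,1.,.9,.8,.7])
snap("scene","s7",(130,60,350,270),3)
```

```text
t 6.22 U [-56.6  17.5 202.2] rot(vs down) [ 0.   -0.22  0.  ] F [ 0.26 -0.47  0.47] w 0.7 q [-0.068  0.224  2.003  0.072  0.701 -1.835] W [528.6  -9.5 202.2]
scene 1.1 [[306, 187], [302, 188], [244, 105], [241, 105]]
scene 1.0 [[313, 187], [310, 187], [251, 105], [248, 105]]
scene 0.9 [[319, 187], [316, 187], [258, 107], [255, 106]]
scene 0.8 [[325, 188], [322, 187], [264, 109], [261, 108]]
scene 0.7 [[330, 189], [328, 188], [269, 111], [266, 110]]
```

View pics/s7.png

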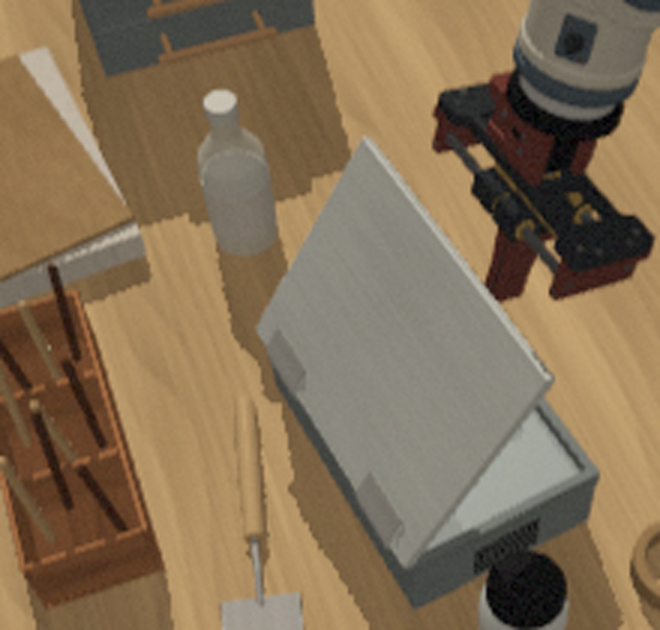

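Call:
carry_out(
  rows=[
    [[0, 0, 0], [0, 0, 0], 1],
    [[0, 0, 0], [0, 0, 0], 1],
    [[0, 0, 0], [0, 0, 0], 1],
    [[0, 0, 0], [0, 0, 0], 1],
    [[0, 0, 0], [0, 0, 0], 1],
    [[0, 0, 0], [0, 0, 0], 1],
    [[0, 0, 0], [0, 0, 0], 1],
    [[0, 0, 0], [0, 0, 0], 1],
    [[0, 0, 0], [0, 0, 0], 1],
  ],
)

```text
t: 7.02
ee_pos: [527.8, -9.5, 201.1]
orientation: [-0.214, 2.915, 0.024]
ft_force: [-2.9, -0.4, 1.2]
width: 0.4
```

Run:
```python
import est; from est import *
o=state(); est.CAM="scene"; pred(o,[1.,.9,.8,.7])
snap("scene","s8",(130,60,350,270),3)
```

```text
t 7.02 U [-57.5  17.6 201.1] rot(vs down) [-0.    -0.219  0.   ] F [-2.88  0.02  1.21] w 0.4 q [-0.068  0.225  2.005  0.072  0.699 -1.835] W [527.8  -9.5 201.1]
scene 1.0 [[313, 187], [310, 187], [251, 105], [248, 105]]
scene 0.9 [[319, 187], [316, 187], [258, 107], [255, 106]]
scene 0.8 [[325, 188], [322, 187], [264, 109], [261, 108]]
scene 0.7 [[330, 189], [328, 188], [269, 111], [266, 110]]
```

View pics/s8.png

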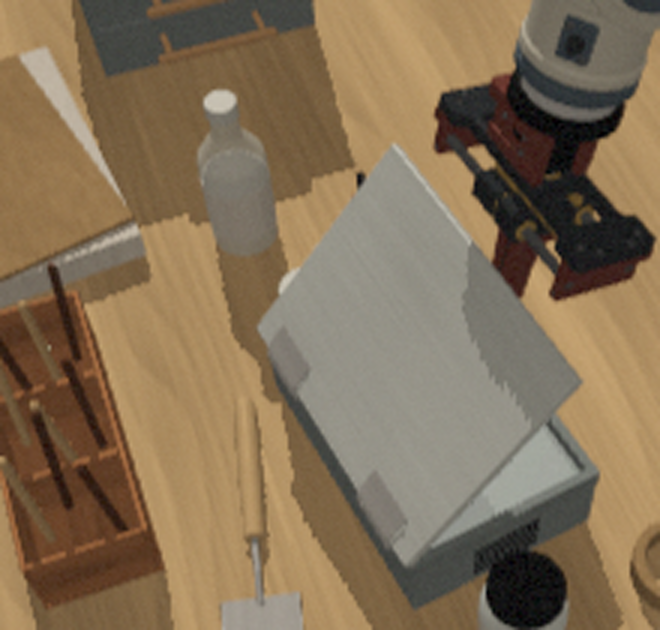

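Lid corner is at about (324,187), so roughly 0.82 rad, and the finger is pushed back with about 3 N. It's caught. I'll hold briefly, then lower along the arc.

Call:
carry_out(
  rows=[
    [[0, 0, 0], [0, 0, 0], 1],
    [[0, 0, 0], [0, 0, 0], 1],
    [[0, 0, 0], [0, 0, 0], 1],
    [[0.0015, 0, 0.001], [0, 0, 0], 1],
    [[0.0028, 0, 0.0018], [0, 0, 0], 1],
    [[0.0028, 0, 0.0018], [0, 0, 0], 1],
    [[0.0028, 0, 0.0018], [0, 0, 0], 1],
    [[0.0028, 0, 0.0019], [0, 0, 0], 1],
    [[0.0027, 0, 0.0019], [0, 0, 0], 1],
    [[0.0027, 0, 0.002], [0, 0, 0], 1],
    [[0.0027, 0, 0.002], [0, 0, 0], 1],
    [[0.0026, 0, 0.002], [0, 0, 0], 1],
  ],
)

```text
t: 8.07
ee_pos: [508.8, -12.3, 180.0]
orientation: [-0.213, 2.914, 0.024]
ft_force: [0.2, 0.3, -1.5]
width: 0.6
```

Run:
```python
from h import *
o=state(); u=U(o['ee_pos'])
for a in (.7,.6,.5): print(a, 85-200*np.cos(a)-6,85.5+200*np.sin(a)-31)
```

```text
t 8.07 U [-76.7  17.6 180. ] rot(vs down) [-0.   -0.22  0.  ] F [ 0.21  0.27 -1.54] w 0.6 q [-0.077  0.232  2.06   0.081  0.637 -1.854] W [508.8 -12.3 180. ]
0.7 -73.9684374568977 183.3435374475382
0.6 -86.06712298193565 167.4284946790071
0.5 -96.51651237807454 150.3851077208406
```

Run:
```python
import est; from est import *
o=state(); est.CAM="scene"; pred(o,[.8,.75,.7,.65,.6])
snap("scene","s9",(210,60,350,200),4.2)
o=state()
```

```text
t 8.07 U [-76.7  17.6 180. ] rot(vs down) [-0.   -0.22  0.  ] F [ 0.21  0.27 -1.54] w 0.6 q [-0.077  0.232  2.06   0.081  0.637 -1.854] W [508.8 -12.3 180. ]
scene 0.8 [[325, 188], [322, 187], [264, 109], [261, 108]]
scene 0.75 [[328, 188], [325, 187], [266, 110], [264, 109]]
scene 0.7 [[330, 189], [328, 188], [269, 111], [266, 110]]
scene 0.65 [[332, 190], [330, 189], [271, 113], [269, 111]]
scene 0.6 [[334, 191], [332, 190], [273, 114], [271, 113]]
t 8.12 U [-77.4  17.7 179.4] rot(vs down) [-0.    -0.219  0.   ] F [-1.18 -0.62 -2.27] w 0.6 q [-0.077  0.232  2.061  0.081  0.637 -1.854] W [508.  -12.3 179.4]
```

View pics/s9.png

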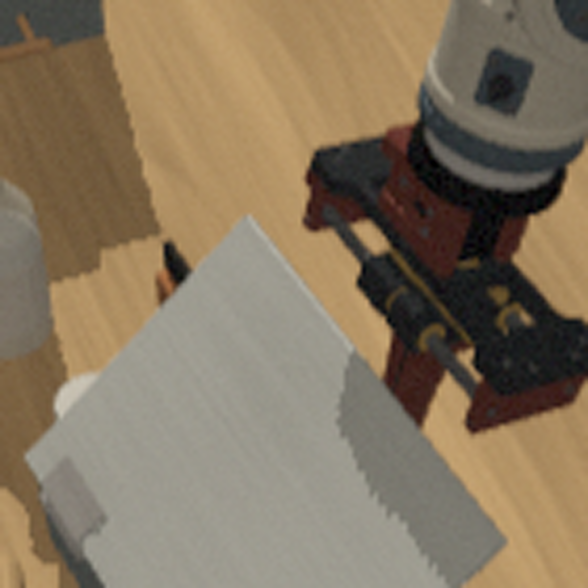

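Call:
carry_out(
  rows=[
    [[0.002, 0, 0.0016], [0, 0, 0], 1],
    [[0.002, 0, 0.0016], [0, 0, 0], 1],
    [[0.002, 0, 0.0016], [0, 0, 0], 1],
    [[0.002, 0, 0.0017], [0, 0, 0], 1],
    [[0.0019, 0, 0.0017], [0, 0, 0], 1],
    [[0.0019, 0, 0.0017], [0, 0, 0], 1],
    [[0.0019, 0, 0.0017], [0, 0, 0], 1],
    [[0.0018, 0, 0.0018], [0, 0, 0], 1],
    [[0.0018, 0, 0.0018], [0, 0, 0], 1],
    [[0.0018, 0, 0.0018], [0, 0, 0], 1],
    [[0.0017, 0, 0.0018], [0, 0, 0], 1],
    [[0.0017, 0, 0.0018], [0, 0, 0], 1],
  ],
)

```text
t: 9.12
ee_pos: [491.7, -14.9, 155.1]
orientation: [-0.213, 2.914, 0.024]
ft_force: [-0.4, -1.1, -1.1]
width: 0.3
```

Call:
carry_out(
  rows=[
    [[0.0017, 0, 0.0018], [0, 0, 0], 1],
    [[0.0017, 0, 0.0019], [0, 0, 0], 1],
    [[0.0017, 0, 0.0019], [0, 0, 0], 1],
    [[0.0016, 0, 0.0019], [0, 0, 0], 1],
    [[0.0016, 0, 0.0019], [0, 0, 0], 1],
    [[0.0016, 0, 0.0019], [0, 0, 0], 1],
    [[0.0016, 0, 0.002], [0, 0, 0], 1],
    [[0.0015, 0, 0.002], [0, 0, 0], 1],
    [[0.0015, 0, 0.002], [0, 0, 0], 1],
    [[0.0015, 0, 0.002], [0, 0, 0], 1],
    [[0.0014, 0, 0.0021], [0, 0, 0], 1],
    [[0.0014, 0, 0.0021], [0, 0, 0], 1],
  ],
)

```text
t: 10.12
ee_pos: [478.6, -16.8, 128.0]
orientation: [-0.213, 2.914, 0.024]
ft_force: [-0.1, -0.5, -1.1]
width: 0.6
```

Run:
```python
import est; from est import *
o=state(); est.CAM="scene"; pred(o,[.5,.45,.4,.35,.3])
for a in (.5,.4,.3): print(a, 85-200*np.cos(a)-6,85.5+200*np.sin(a)-31)
snap("scene","s10",(210,60,350,200),4.2)
o=state()
```

```text
t 10.12 U [-107.2   17.6  128. ] rot(vs down) [ 0.   -0.22  0.  ] F [-0.17 -0.51 -1.08] w 0.6 q [-0.093  0.29   2.156  0.111  0.485 -1.903] W [478.6 -16.8 128. ]
scene 0.5 [[337, 193], [335, 192], [277, 118], [275, 116]]
scene 0.45 [[338, 195], [337, 193], [279, 120], [277, 118]]
scene 0.4 [[339, 196], [338, 195], [280, 122], [279, 120]]
scene 0.35 [[340, 198], [339, 196], [281, 124], [280, 122]]
scene 0.3 [[340, 200], [340, 198], [282, 126], [281, 124]]
0.5 -96.51651237807454 150.3851077208406
0.4 -105.21219880057703 132.3836684617301
0.3 -112.06729782512119 113.60404133226791
t 10.17 U [-107.7   17.7  127.5] rot(vs down) [-0.    -0.219  0.   ] F [-0.96 -0.41 -1.22] w 0.6 q [-0.093  0.291  2.156  0.111  0.484 -1.904] W [478.1 -16.7 127.5]
```

View pics/s10.png

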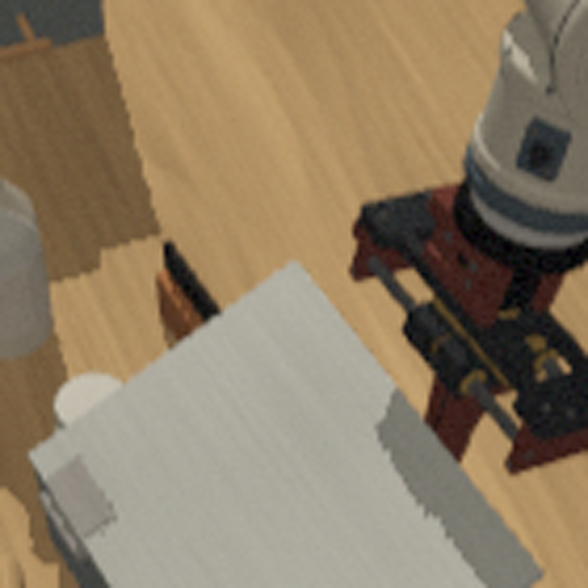

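Call:
carry_out(
  rows=[
    [[0.0012, 0, 0.0018], [0, 0, 0], 1],
    [[0.0012, 0, 0.0018], [0, 0, 0], 1],
    [[0.0012, 0, 0.0018], [0, 0, 0], 1],
    [[0.0012, 0, 0.0019], [0, 0, 0], 1],
    [[0.0011, 0, 0.0019], [0, 0, 0], 1],
    [[0.0011, 0, 0.0019], [0, 0, 0], 1],
    [[0.0011, 0, 0.0019], [0, 0, 0], 1],
    [[0.0011, 0, 0.0019], [0, 0, 0], 1],
    [[0.001, 0, 0.0019], [0, 0, 0], 1],
    [[0.001, 0, 0.002], [0, 0, 0], 1],
    [[0.001, 0, 0.002], [0, 0, 0], 1],
    [[0.001, 0, 0.002], [0, 0, 0], 1],
  ],
)

```text
t: 11.17
ee_pos: [470.8, -17.9, 102.9]
orientation: [-0.213, 2.914, 0.024]
ft_force: [-1.5, 0.1, -2.1]
width: 0.5
```

Call:
carry_out(
  rows=[
    [[0.0009, 0, 0.0018], [0, 0, 0], 1],
    [[0.0009, 0, 0.0018], [0, 0, 0], 1],
    [[0.0009, 0, 0.0018], [0, 0, 0], 1],
    [[0.0008, 0, 0.0018], [0, 0, 0], 1],
    [[0.0008, 0, 0.0018], [0, 0, 0], 1],
    [[0.0008, 0, 0.0018], [0, 0, 0], 1],
    [[0.0008, 0, 0.0018], [0, 0, 0], 1],
    [[0.0007, 0, 0.0018], [0, 0, 0], 1],
    [[0.0007, 0, 0.0018], [0, 0, 0], 1],
    [[0.0007, 0, 0.0018], [0, 0, 0], 1],
  ],
)

```text
t: 12.0
ee_pos: [467.0, -18.5, 83.6]
orientation: [-0.213, 2.914, 0.024]
ft_force: [-0.1, -0.1, -1.3]
width: 0.7
```

Run:
```python
import est; from est import *
o=state(); est.CAM="scene"; pred(o,[.25,.2,.15,.1,.05,0])
for a in (.3,.2,.1,.0): print(a, 85-200*np.cos(a)-6,85.5+200*np.sin(a)-31)
snap("scene","s11",(250,90,370,260),3.5)
o=state()
```

```text
t 12.00 U [-118.9   17.5   83.6] rot(vs down) [ 0.   -0.22  0.  ] F [-0.16 -0.06 -1.33] w 0.7 q [-0.1    0.375  2.2    0.153  0.357 -1.955] W [467.  -18.5  83.6]
scene 0.25 [[341, 202], [340, 200], [283, 128], [282, 126]]
scene 0.2 [[341, 203], [341, 202], [284, 131], [283, 128]]
scene 0.15 [[341, 205], [341, 203], [284, 133], [284, 130]]
scene 0.1 [[341, 208], [341, 205], [285, 135], [284, 133]]
scene 0.05 [[340, 210], [341, 207], [285, 138], [285, 135]]
scene 0 [[340, 212], [341, 210], [285, 140], [285, 138]]
0.3 -112.06729782512119 113.60404133226791
0.2 -117.01331556824832 94.23386615901225
0.1 -120.00083305560517 74.46668332936562
0.0 -121.0 54.5
t 12.05 U [-119.1   17.6   83.3] rot(vs down) [-0.    -0.219  0.   ] F [-0.48 -0.02 -1.52] w 0.8 q [-0.1    0.375  2.201  0.153  0.357 -1.955] W [466.8 -18.5  83.3]
```

View pics/s11.png

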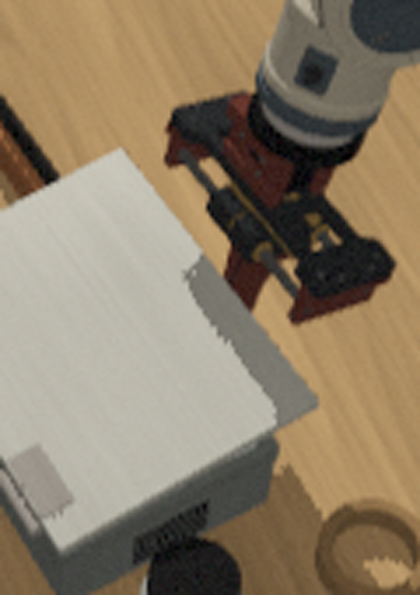

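Call:
carry_out(
  rows=[
    [[0.0005, 0, 0.0012], [0, 0, 0], 1],
    [[0.0004, 0, 0.0012], [0, 0, 0], 1],
    [[0.0004, 0, 0.0012], [0, 0, 0], 1],
    [[0.0004, 0, 0.0012], [0, 0, 0], 1],
    [[0.0004, 0, 0.0012], [0, 0, 0], 1],
    [[0.0004, 0, 0.0012], [0, 0, 0], 1],
    [[0.0004, 0, 0.0012], [0, 0, 0], 1],
    [[0.0004, 0, 0.0012], [0, 0, 0], 1],
    [[0.0004, 0, 0.0012], [0, 0, 0], 1],
    [[0.0003, 0, 0.0012], [0, 0, 0], 1],
    [[0.0003, 0, 0.0012], [0, 0, 0], 1],
    [[0.0003, 0, 0.0012], [0, 0, 0], 1],
  ],
)

```text
t: 13.05
ee_pos: [465.6, -18.7, 68.6]
orientation: [-0.213, 2.914, 0.024]
ft_force: [-2.9, -0.2, -1.8]
width: 0.2
```

Call:
carry_out(
  rows=[
    [[0.0004, 0, 0.0012], [0, 0, 0], 1],
    [[0.0004, 0, 0.0012], [0, 0, 0], 1],
    [[0.0003, 0, 0.0012], [0, 0, 0], 1],
    [[0.0003, 0, 0.0012], [0, 0, 0], 1],
    [[0.0003, 0, 0.0012], [0, 0, 0], 1],
    [[0.0003, 0, 0.0012], [0, 0, 0], 1],
    [[0.0003, 0, 0.0012], [0, 0, 0], 1],
    [[0.0003, 0, 0.0012], [0, 0, 0], 1],
    [[0.0003, 0, 0.0012], [0, 0, 0], 1],
    [[0.0003, 0, 0.0012], [0, 0, 0], 1],
  ],
)

```text
t: 13.88
ee_pos: [466.0, -18.9, 56.5]
orientation: [-0.213, 2.913, 0.023]
ft_force: [0.6, -0.5, 0.1]
width: 0.4
```

Run:
```python
import est; from est import *
o=state(); est.CAM="scene"; pred(o,[.1,.05,.02,0])
snap("scene","s12",(250,90,370,260),3.5)
o=state()
```

```text
t 13.88 U [-120.    17.3   56.5] rot(vs down) [ 0.    -0.222  0.   ] F [ 0.48 -0.56  0.09] w 0.4 q [-0.101  0.437  2.212  0.193  0.282 -1.998] W [466.  -18.9  56.5]
scene 0.1 [[341, 208], [341, 205], [285, 135], [284, 133]]
scene 0.05 [[340, 210], [341, 207], [285, 138], [285, 135]]
scene 0.02 [[340, 211], [341, 209], [285, 139], [285, 137]]
scene 0 [[340, 212], [341, 210], [285, 140], [285, 138]]
t 13.93 U [-120.1   17.4   56.3] rot(vs down) [ 0.    -0.221  0.   ] F [-1.03 -0.42  0.57] w 0.6 q [-0.101  0.438  2.212  0.193  0.282 -1.998] W [465.8 -18.8  56.3]
```

View pics/s12.png

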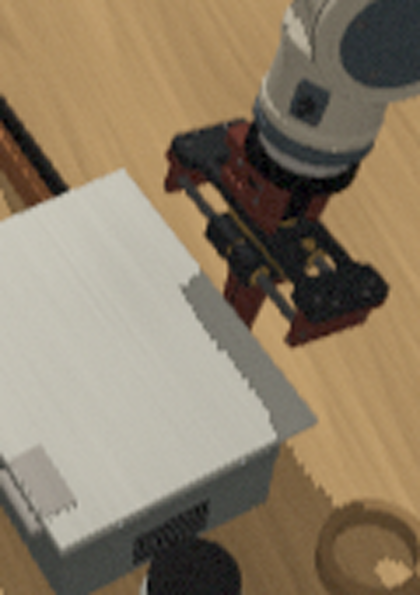

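Call:
carry_out(
  rows=[
    [[0.0004, 0, 0.0004], [0, 0, 0], 1],
    [[0.0004, 0, 0.0004], [0, 0, 0], 1],
    [[0.0004, 0, 0.0004], [0, 0, 0], 1],
    [[0.0004, 0, 0.0004], [0, 0, 0], 1],
    [[0.0004, 0, 0.0004], [0, 0, 0], 1],
    [[0.0004, 0, 0.0004], [0, 0, 0], 1],
    [[0.0004, 0, 0], [0, 0, 0], 1],
    [[0.0004, 0, 0], [0, 0, 0], 1],
    [[0.0004, 0, 0], [0, 0, 0], 1],
    [[0.0004, 0, 0], [0, 0, 0], 1],
    [[0.0004, 0, 0], [0, 0, 0], 1],
    [[0.0004, 0, 0], [0, 0, 0], 1],
  ],
)

```text
t: 14.93
ee_pos: [461.1, -19.3, 53.0]
orientation: [-0.213, 2.914, 0.024]
ft_force: [-0.4, 0.6, 0.6]
width: 0.6
```

Call:
carry_out(
  rows=[
    [[0.001, 0, 0], [0, 0, 0], 1],
    [[0.001, 0, 0], [0, 0, 0], 1],
    [[0.002, 0, 0], [0, 0, 0], 1],
    [[0.003, 0, 0], [0, 0, 0], 1],
    [[0.005, 0, 0], [0, 0, 0], 1],
    [[0.008, 0, -0.002], [0, 0, 0], 1],
    [[0.008, 0, -0.01], [0, 0.03, 0], 1],
    [[0.008, 0, -0.02], [0, 0.03, 0], 1],
    [[0.008, 0, -0.03], [0, 0.03, 0], 1],
    [[0.005, 0, -0.035], [0, 0.03, 0], 1],
    [[0, 0, -0.035], [0, 0, 0], 1],
    [[0, 0, -0.035], [0, 0, 0], 1],
  ],
)

```text
t: 15.93
ee_pos: [389.5, -29.5, 209.8]
orientation: [-0.222, 3.035, 0.012]
ft_force: [1.0, 0.4, -0.5]
width: 0.3
```

Run:
```python
import est; from est import *
o=state(); est.CAM="scene"; pred(o,[.05,.02,0])
snap("scene","s13",(190,60,390,260),3)
est.CAM="top"; pred(o,[.05,.02,0]); snap("top","t13",(180,120,440,300),3)
o=state()
```

```text
t 15.93 U [-197.2   17.9  209.8] rot(vs down) [-0.001 -0.099  0.   ] F [ 1.02  0.27 -0.51] w 0.3 q [-0.128  0.042  2.184  0.037  0.821 -1.869] W [389.5 -29.5 209.8]
scene 0.05 [[340, 210], [341, 207], [285, 138], [285, 135]]
scene 0.02 [[340, 211], [341, 209], [285, 139], [285, 137]]
scene 0 [[340, 212], [341, 210], [285, 140], [285, 138]]
top 0.05 [[281, 274], [281, 274], [392, 254], [392, 254]]
top 0.02 [[281, 274], [281, 274], [391, 255], [392, 254]]
top 0 [[281, 274], [281, 274], [391, 255], [392, 255]]
t 16.03 U [-193.7   17.   213.2] rot(vs down) [ 0.002 -0.109  0.   ] F [-0.16 -0.48  0.77] w 0.5 q [-0.128  0.037  2.181  0.038  0.818 -1.869] W [393.1 -30.  213.2]
```

View pics/s13.png

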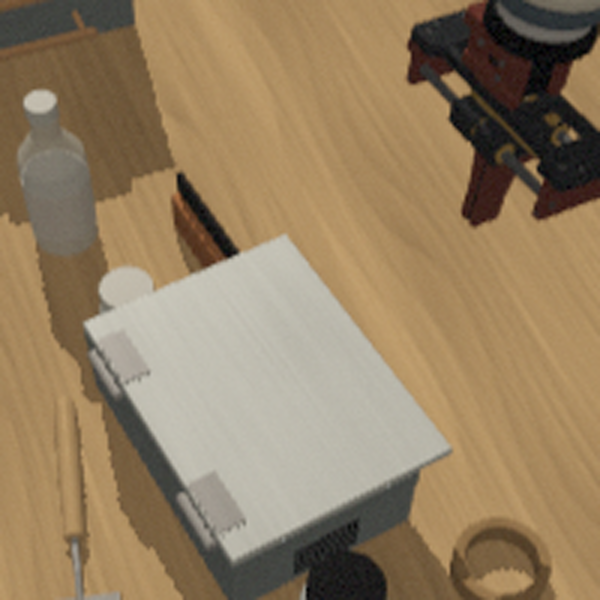

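View pics/t13.png

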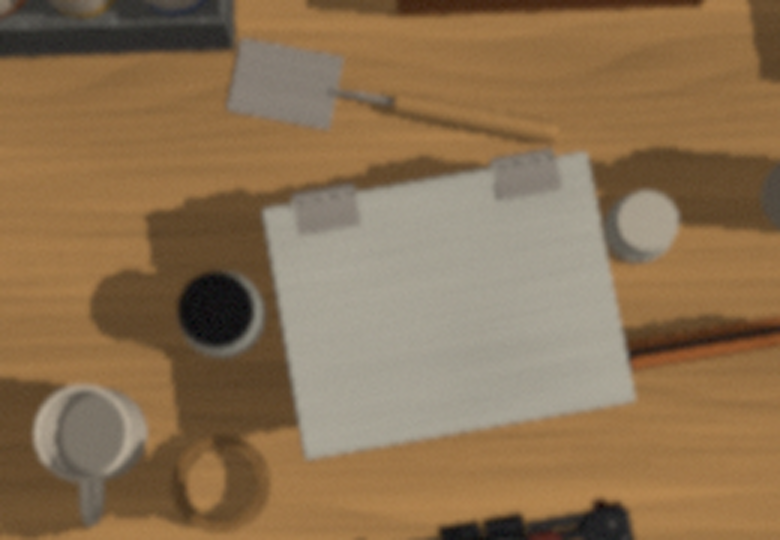

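The lid is shut. Its corner is at (340,210.7), which matches the prediction for 0 rad, and the bystanders haven't moved. I'll let the arm settle and hand in.

Call:
carry_out(
  rows=[
    [[0, 0, 0], [0, 0, 0], 1],
    [[0, 0, 0], [0, 0, 0], 1],
    [[0, 0, 0], [0, 0, 0], 1],
    [[0, 0, 0], [0, 0, 0], 1],
  ],
)

```text
t: 16.37
ee_pos: [390.0, -29.5, 207.1]
orientation: [-0.222, 3.037, 0.012]
ft_force: [0.7, -0.0, -0.1]
width: 0.6
```

Run:
```python
from h import *
from workcell import close_job
state(); print(close_job())
```

```text
t 16.37 U [-196.7   17.9  207.1] rot(vs down) [-0.001 -0.097  0.   ] F [ 0.66 -0.14 -0.06] w 0.6 q [-0.127  0.049  2.185  0.037  0.815 -1.869] W [390.  -29.5 207.1]
the job is handed in; nothing more can be done
None
```

The lid is shut and the job is handed in at 16.4 s, with no verdict reported.

- **Tip and release:** I pushed the lid from behind with the closed fingers to about 1.23 rad and backed off. It fell on its own, seen at about 1.20, then 1.11, then just under 1.0 rad.
- **Catch and lower:** I went over the top of the lid to its front and caught it at about 0.82 rad. The finger read about 3 N there. I then lowered it at 0.2 rad/s, slowing to about 0.07 rad/s at the end, and drew the finger off the lip and clear.
- **Last checks:** In the scene view the lid corners match 0 rad to within about 1 pixel, and the lid looks flat on the unit in the top view. The bystanders in view show no movement, and the gripper is about 80 mm in front of the lip and well above it.
- **Not confirmed:**
  - The print frame is hidden under the shut lid, so I could not check it at the end. The finger stayed well above it throughout.
  - One pixel is about 0.02 rad, so the images alone only just support the 0.02 rad shut limit.
  - The force readings while lowering were close to the sensor noise. I judged that the lid stayed on the finger from its image angle following the finger.

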